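Latch the food processor and hold its pulse plunger at half travel

ROBOT

A 6-joint arm with a two-finger parallel gripper is mounted at the origin on the work surface. World frame = base frame: x ahead of the robot, y to its left, z up, the work surface at z = 0. Lengths are in m, angles in degrees, forces in N, time in s.
With the tool pointing down it reaches from about 0.3 to 0.85 m from the base axis. Payload 5.4 kg.
Tool frame: the origin (TCP) lies on the centre line of the jaws, within the pads' length; the fingertips stand 11 mm ahead of it and the grasp point (between the pads) lies 8 mm behind it; z points along the fingers, y is the direction in which the jaws open and shut (so a half turn about z gives the same grasp; the last joint's range is limited). The gripper opens to 85 mm and grips with 20 to 120 N. Pads are 22 mm wide; open, the fingers measure 114 mm over their backs; the gripper's body (76 mm by 85 mm) begins 54 mm behind the grasp point. The pads swing forward as they close: fully open they stand 13 mm farther back than shut.
Start: joints at [-88.184, 9.076, 91.501, -0, 79.423, -12.038], TCP at [0.138, -0.558, 0.242] pointing down, gripper open.
Joint ranges: [-166.64, 166.64], [-54.1, 131.32], [10.49, 154.53], [-73.88, 253.88], [9.74, 151.15], [-171.62, 171.62]. Speed limits (degrees/s): [147.25, 147.25, 180, 180, 180, 180].

INTERFACE

Orientations are given as a 3x3 rotation matrix whose columns are the frame's x, y, z axes.
In Python, from rig import manip, vision gives the robot as it stands.
- The arm moves only by the shell command python3 -m inch 'ROWS' [FORCE]. ROWS is JSON, a list of rows, each an object with "hand": the finger opening in m, from 0 to 0.0854; "xyz": the shift along the tool's x, y, z in m, a list of three; "turn": the turn, a rotation vector about the tool's x, y, z in degrees, a list of three. A call has 1 to 12 rows; each row shifts and turns the pose as measured when the row begins, along the tool's axes as they then stand; what a row does not reach is not made up. A row lasts 1/10 s, in which the tool goes at most 50 mm and 8.59 degrees, less where a joint would pass 70% of its speed; a pose out of reach is approached as far as the arm can. A call with a gripper value outside its range is refused whole. The fingers move at their own pace and stop on an object; FORCE is the grip in N (left out, the last holds). Time passes only in rows, so rows that do not move let the fingers close. It gives the time, the measured TCP pose, the force and the opening at its end, in the units of the state.
- manip.state(): the state, without advancing time (a new reading comes with each control period).
- vision.camera(name): name is "scene" or "side" or "wrist"; returns a dict with "img" (400x640x3 uint8, red, green, blue), "fx", "fy", "cx", "cy" (pixels), "extrinsics" (4x4, takes a point from camera to world coordinates); the wrist camera has in their place "hand_eye" (4x4, takes a point from camera to tool coordinates, whose origin is the TCP and whose axes are the flange's). Camera axes: x right, y down, z forward; pixel columns grow to the right and rows downward; lengths in m; the calibration is good to about 2 mm. A picture is of the moment at which its call begins: read the wrist's pose just before it. There is no depth.
- manip.hand_in(): hands the job in, once; it reports no verdict.
The state is a dict: "t": time; "joint_positions": joint angles; "joint_velocities": joint speeds; "joint_efforts": joint torques, N m; "tool_pos": TCP position; "tcp_rot": TCP orientation; "ft_force": force on the tool from outside, world axes, zero at the start; "wrist_torque": the same for the moment, N m; "width": finger opening in m.
Only numpy, scipy, OpenCV 4.12 (cv2) and the standard library are available. Lean on these libraries where they do the work, as an engineer would, in place of code of your own. Each camera call takes 0.05 s, during which the arm holds its last target. There are 200 camera calls.

TASK

Swing the red latch of the food processor across its lid, right up to its stop, so the lid is secured. Only then press the black pulse plunger half way down (about 12 mm, low speed), never all the way to the bottom, and finish while still holding it there with the fingers. Keep the lid seated on the bowl and leave the mug, pepper mill, dish and spoon where they are.

Things in the scene. Friction and masses are not known exactly. Their poses are not given: they have to be found in the camera images.
- processor: White food processor, fixed. Base 180 (x) by 300 (y) by 45 mm; origin on the counter, base from y -160 to +140 mm; z up. On the +y part a clear round bowl (outer radius 75 mm, axis x 0, y +50, rim 165 mm up). On the -y part a white motor tower (x -90 to +90, y -157 to -42 mm, flat top 165 mm up) carrying the red latch and black plunger. Turned up to 0.45 rad either way.
- bowl_rim (a point): Centre of the bowl's mouth at rim height: processor x 0, y +50, z 165 mm.
- lid: Loose clear round lid, 156 mm across, 6 mm thick, about 150 g, lying seated on the bowl with a 10 mm deep spigot inside it (about 2 mm play). Origin at the centre of the underside of its disc, so at the bowl's rim; top face 171 mm above the counter. A grey round feed stub, 40 mm across and 30 mm high, stands on it at lid x +25, y +35 mm.
- latch_pivot (a point): Vertical hinge axis of the latch, at the underside of the latch arm: processor x 0, y -60, z 174 mm.
- latch (a joint): Red latch: flat arm (20 wide, 10 thick, 88 mm long from the pivot, underside 174 mm above the counter) swinging level. 0 = points to processor -x (open); grows clockwise seen from above; 1.57 = at its stop, points to processor +y over the lid (clears it by 3 mm). Arm direction: pi minus the value, from processor +x. Starts 0 to 0.5. Stays where left; about 1 N at the peg moves it.
- latch_peg (a point): Centre of the top of the red upright round peg near the latch arm's end: 16 mm diameter, 40 mm tall above the arm, 78 mm from the pivot, top 224 mm above the counter. It is to be gripped from above or pushed sideways.
- pulse (a joint): Travel of the pulse plunger, straight down, in m: 0 = up, 0.024 = all the way down on its stop. A return spring pushes it up: 3 N at 0, 6 N at half travel (0.012), 9 N at 0.024 (250 N/m); it springs back when let go. Half way down is low speed; all the way down is high speed.
- pulse_top (a point): Centre of the top of the plunger's black cap (38 mm across, 14 mm thick): processor x 0, y -122 mm, 205 mm above the counter when up; it moves with the plunger. Below the cap come 14 mm of grey stem (29 mm across), then 12 mm of orange stem just above the tower: at half travel the orange has just gone into the tower.
- mug: Blue mug, 76 mm across, 90 mm high, standing beside the processor; origin under its centre.
- mill: Dark wooden pepper mill, 56 mm across, 155 mm high, standing beside the processor; origin under its centre. Mug and mill may be on either side.
- dish: Small white bowl, 90 mm across, 45 mm high, beyond the processor (its +x side); origin under its centre.
- spoon: Spoon, 220 mm long, wooden handle and steel bowl, lying between the robot and the processor; origin on the counter about under its middle, its length along its x axis.
There are look-alikes about, which are no part of the job. Of the things shaped like the lid, the clear one is meant.

How it is judged (in metres and radians):
On the way, in this order (a step that is already met when the one before it is completed fails the run):
1. the latch is swung across the lid to its stop, with the plunger still up (value of joint latch above 1.42 rad and value of joint pulse below 0.004 m), for 0.2 s.
2. the plunger is held half way down by the fingers (value of joint pulse between 0.008 and 0.016 m and contact force between the fingers and pulse above 2 N), for 0.5 s.
At the end, for the whole second after the job is handed in: Latch within 0.15 rad of its stop; plunger held by the fingers (over 2 N) at 12 mm travel, give or take 4 mm, through the last second; lid still seated on the bowl (within 6 mm sideways, 4 mm up); mug, mill, dish and spoon within 30 mm of where they began (all of step 2 and value of joint latch above 1.42 rad and horizontal distance between lid and bowl_rim below 0.006 m and z of lid in the frame of processor below 0.169 m and angle between lid's own z axis and vertical below 0.05 rad and distance of each of mug, mill, dish, spoon from where it was at the start of the episode below 0.03 m); the arm keeps its last pose, push and grip.
It fails at once if the plunger is pressed (over 5 mm) while the lid is not latched (value of joint pulse above 0.005 m and value of joint latch below 1.35 rad).
It fails at once if the plunger is pressed all the way down (over 22 mm) (value of joint pulse above 0.022 m).
It fails at once if the lid comes off its seat (horizontal distance between lid and bowl_rim above 0.012 m or z of lid in the frame of processor above 0.175 m).
It fails at once if a bystander is disturbed (distance of any of mug, mill, dish, spoon from where it was at the start of the episode above 0.03 m or angle between any of mug, mill, dish's own z axis and vertical above 0.5 rad).
It also fails if it takes over 45 s, if anything falls off the work surface, if the arm or the gripper's body presses on something with over 40 N, if the wrist force passes 120 N, or if a joint passes its speed limit or range.

## Working session

There is one attempt and no reset: what is moved stays moved. The work goes in short steps, Python scripts to look and compute and a shell command to move; the robot and the scene stay as the last step left them, time stands still between calls to the robot, and variables do not carry over. Pictures are saved under pics/ and viewed, about 8 in all and at most 12, crops included, and the job is handed in when it is done.

```bash
ls; mkdir -p pics; python3 - <<'E'
from rig import manip, vision
import cv2,numpy as np
s=manip.state(); print({k:np.round(v,4).tolist() for k,v in s.items()})
for n in("scene","side"):
    c=vision.camera(n); cv2.imwrite(f"pics/{n}0.png",c["img"][:,:,::-1]); print(n,c["fx"],c["fy"],c["cx"],c["cy"],np.round(c["extrinsics"],4).tolist())
E
```

```text
pics
{'t': 0.0, 'joint_positions': [-88.1847, 9.1143, 91.575, 0.0001, 79.4209, -12.0394], 'joint_velocities': [0.0307, 0.0776, 0.0325, 0.0451, 0.055, 0.0611], 'joint_efforts': [0.0009, -39.6001, -33.1431, -0.0001, 0.0084, -0.0], 'tool_pos': [0.1376, -0.5577, 0.2413], 'tcp_rot': [[0.9709, 0.2395, -0.0001], [0.2395, -0.9709, 0.0019], [0.0004, -0.0019, -1.0]], 'ft_force': [-0.0433, 0.1346, -0.4978], 'wrist_torque': [0.0095, 0.0113, 0.0329], 'width': 0.0854}
scene 425.6282676438722 425.6282676438722 316.27891202618184 197.7065691632648 [[-0.5262, 0.6941, -0.4913, 1.1123], [0.8504, 0.4298, -0.3036, 0.3759], [0.0004, -0.5775, -0.8164, 1.0734], [0.0, 0.0, 0.0, 1.0]]
side 439.28259936363486 439.28259936363486 319.33416994690714 192.96041785680913 [[-0.9982, -0.0488, 0.0335, 0.499], [-0.0561, 0.5971, -0.8002, 1.0743], [0.019, -0.8007, -0.5988, 0.8973], [0.0, 0.0, 0.0, 1.0]]
```

View pics/scene0.png

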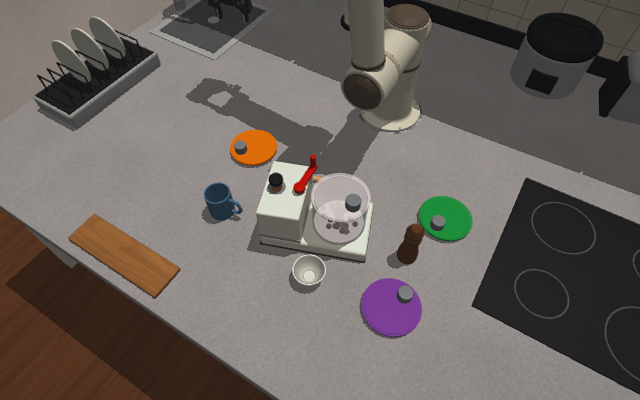

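View pics/side0.png

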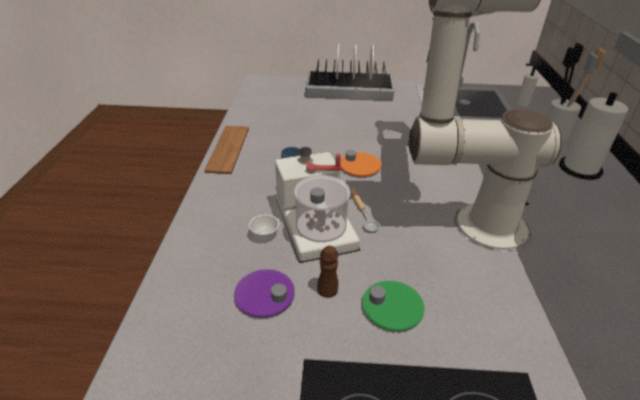

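Both views show the processor near the middle: in scene, plunger about (276,180), latch pivot (299,188), peg (313,160). In side, plunger (306,155), peg (338,160). I'll enlarge crops of both.

```bash
python3 - <<'E'
import cv2,numpy as np
def crop(n,x0,y0,w,h,k):
    im=cv2.imread(f"pics/{n}0.png")[y0:y0+h,x0:x0+w]
    im=cv2.resize(im,None,fx=k,fy=k,interpolation=cv2.INTER_CUBIC)
    for i in range(0,w,10): cv2.putText(im,str(x0+i),(i*k,8),0,.3,(0,0,0),1);cv2.line(im,(i*k,10),(i*k,16),(0,255,255),1)
    for i in range(10,h,10): cv2.putText(im,str(y0+i),(0,i*k+3),0,.3,(0,0,0),1);cv2.line(im,(20,i*k),(26,i*k),(0,255,255),1)
    cv2.imwrite(f"pics/{n}0c.png",im)
crop("scene",250,145,130,120,5)
crop("side",270,140,130,120,5)
E
```

```text
(no output)
```

View pics/scene0c.png

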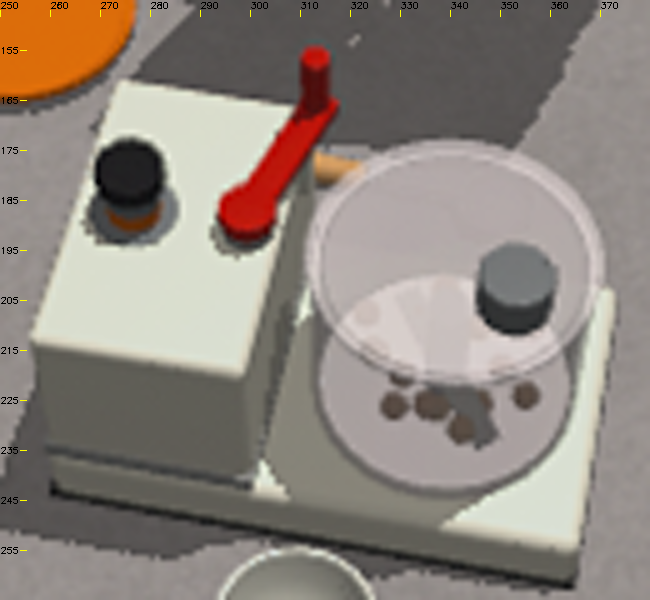

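View pics/side0c.png

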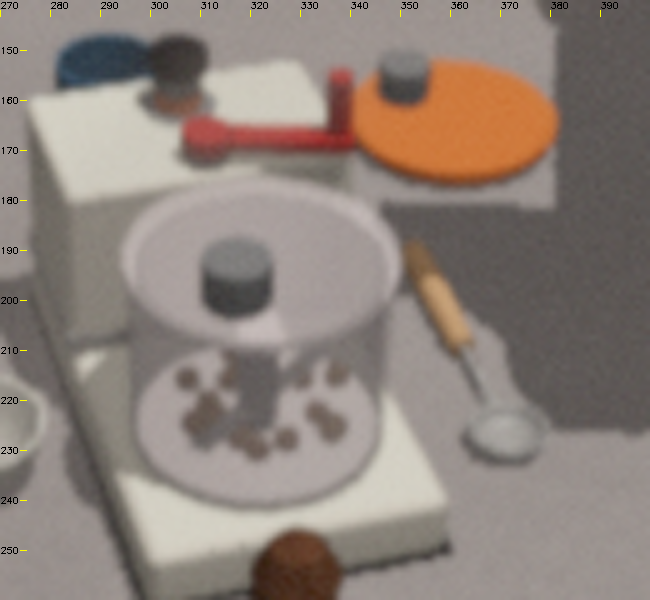

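Crop readings (original px). Scene: cap top (276,178), peg top (313,156.4), pivot (299.4,186.6). Side: cap top (305.6,151), peg top (338.2,155), pivot (311,166.2). I'll triangulate these, then fit the processor pose using the box corners too.

```bash
cat >h.py <<'E'
import numpy as np
from rig import manip,vision
from scipy.optimize import least_squares
K={"scene":(425.628,425.628,316.279,197.707),"side":(439.283,439.283,319.334,192.960)}
def proj(K,T,p):
    q=np.linalg.inv(T)@np.r_[p,1]; return np.array([K[0]*q[0]/q[2]+K[2],K[1]*q[1]/q[2]+K[3]])
def tri(obs,x0=(.5,0,.2)):
    r=least_squares(lambda p:np.concatenate([proj(k,T,p)-uv for k,T,uv in obs]),x0); return r.x,np.abs(r.fun).max()
E
cat >fit.py <<'E'
from h import *
C={n:vision.camera(n) for n in("scene","side")}
C={n:((c["fx"],c["fy"],c["cx"],c["cy"]),np.array(c["extrinsics"])) for n,c in C.items()}
s=lambda x,y:np.array([250+x/5,145+y/5]); d=lambda x,y:np.array([270+x/5,140+y/5])
for nm,a,b in(("cap",s(130,165),d(178,55)),("peg",s(315,57),d(341,75)),("pivot",s(247,208),d(205,131)),("stub",s(517,268),d(238,258))):
    print(nm,tri([(*C["scene"],a),(*C["side"],b)]))
L=[("scene",s(120,82),(-.09,-.157,.165)),("scene",s(300,105),(-.09,-.042,.165)),("scene",s(243,375),(.09,-.042,.165)),("scene",s(33,340),(.09,-.157,.165)),
("scene",s(52,493),(.09,-.16,0)),("scene",s(575,585),(.09,.14,0)),("scene",s(578,548),(.09,.14,.045)),
("side",d(30,98),(.09,-.157,.165)),("side",d(300,62),(-.09,-.157,.165)),("side",d(70,200),(.09,-.042,.165)),("side",d(445,507),(-.09,.14,.045)),("side",d(150,563),(.09,.14,.045)),
("scene",s(130,165),(0,-.122,.205)),("side",d(178,55),(0,-.122,.205)),("scene",s(247,208),(0,-.06,.184)),("side",d(205,131),(0,-.06,.184))]
def W(p,q):
    c,S=np.cos(p[2]),np.sin(p[2]); return np.array([p[0]+c*q[0]-S*q[1],p[1]+S*q[0]+c*q[1],q[2]])
def res(p):
    l=[proj(*C[n],W(p,q))-uv for n,uv,q in L]
    g=(.078*np.cos(np.pi-p[3]),-.06+.078*np.sin(np.pi-p[3]),.224)
    l+=[proj(*C["scene"],W(p,g))-s(315,57),proj(*C["side"],W(p,g))-d(341,75)]
    return np.concatenate(l)
r=least_squares(res,[.5,0,0,.2],loss="soft_l1"); print(r.x); print(np.round(r.fun.reshape(-1,2) if 0 else res(r.x).reshape(-1,2),1).tolist())
p=r.x
for nm,q in(("cap",(0,-.122,.205)),("pivot",(0,-.06,.184)),("peg",(.078*np.cos(np.pi-p[3]),-.06+.078*np.sin(np.pi-p[3]),.224)),("pegend",(0,.018,.224)),("bowl",(0,.05,.165))): print(nm,W(p,q))
E
python3 fit.py
```

```text
cap (array([ 0.59017876, -0.06961953,  0.20004155]), np.float64(0.6349554858200577))
peg (array([ 0.49193958, -0.01764275,  0.22198871]), np.float64(0.2290450749831905))
pivot (array([ 0.57034933, -0.01072778,  0.18331082]), np.float64(0.2604857596257659))
stub (array([0.54152274, 0.13278637, 0.19908495]), np.float64(0.8073445901753473))
[0.5487658  0.04665884 0.35419061 0.26390482]
[[-0.7, -1.5], [3.7, 0.2], [0.6, 0.4], [-1.3, -0.2], [0.6, 0.6], [-0.1, 1.0], [0.8, 0.9], [-1.3, -0.8], [-0.1, -1.6], [-0.7, -0.7], [2.1, -1.8], [-0.1, -0.7], [0.3, -0.0], [0.2, -1.6], [0.5, 0.1], [0.4, -0.2], [0.3, -0.1], [0.2, -0.6]]
cap [ 0.59107922 -0.06776832  0.205     ]
pivot [ 0.56957568 -0.00961681  0.184     ]
peg [ 0.49189337 -0.01664954  0.224     ]
pegend [0.54252284 0.06354153 0.224     ]
bowl [0.53142423 0.09355521 0.165     ]
```

The fit agrees with the triangulation to about 2 mm (5 mm in z for the cap): yaw 0.354, latch 0.26, peg at (0.492,-0.017). I'll move above the peg.

```bash
cat >d.py <<'E'
from h import *
import sys
# target x y z, yaw of tool y axis (deg) -> tool-frame shift and turn about tool z
a=[float(v) for v in sys.argv[1:]]; s=manip.state(); R=np.array(s["tcp_rot"]); p=np.array(s["tool_pos"])
y=np.degrees(np.arctan2(R[1,1],R[0,1])); print("t",round(s["t"],2),"p",p.round(4),"yaw",y.round(1),"zaxis",R[:,2].round(3),"F",np.round(s["ft_force"],2),"w",round(s["width"],4),"j",np.round(s["joint_positions"],0))
if a: print("shift",(R.T@(np.array(a[:3])-p)).round(4),"turn",-((a[3]-y+180)%360-180) if len(a)>3 else "")
E
python3 -m inch '[{"hand":0.045,"xyz":[0,0,-0.03],"turn":[0,0,0]},{"hand":0.045,"xyz":[0.034,-0.031,0],"turn":[0,0,2]},{"hand":0.045,"xyz":[0.034,-0.031,0],"turn":[0,0,0]},{"hand":0.045,"xyz":[0.034,-0.031,0],"turn":[0,0,0]},{"hand":0.045,"xyz":[0.034,-0.031,0],"turn":[0,0,0]},{"hand":0.045,"xyz":[0.034,-0.031,0],"turn":[0,0,0]},{"hand":0.045,"xyz":[0.034,-0.031,0],"turn":[0,0,0]},{"hand":0.045,"xyz":[0.034,-0.031,0],"turn":[0,0,0]}]'; python3 d.py .492 -.017 .27 -84.8
```

```text
t: 1.0
tool_pos: [0.328, -0.2905, 0.2715]
tcp_rot: [[0.981, 0.193, 0.001], [0.193, -0.981, 0.002], [0.001, -0.002, -1.0]]
ft_force: [0.4, -0.1, 0.9]
width: 0.045
t 1.0 p [ 0.328  -0.2905  0.2715] yaw -78.9 zaxis [ 0.001  0.002 -1.   ] F [ 0.42 -0.12  0.9 ] w 0.045 j [-57. -13. 110.   0.  83.  21.]
shift [ 0.2138 -0.2366  0.0022] turn 5.943853235727602
```

```bash
python3 -m inch '[{"hand":0.04,"xyz":[0.034,-0.036,0],"turn":[0,0,3]},{"hand":0.04,"xyz":[0.034,-0.034,0],"turn":[0,0,3]},{"hand":0.04,"xyz":[0.034,-0.034,0],"turn":[0,0,0]},{"hand":0.04,"xyz":[0.034,-0.034,0],"turn":[0,0,0]},{"hand":0.04,"xyz":[0.034,-0.034,0],"turn":[0,0,0]},{"hand":0.04,"xyz":[0.02,-0.02,0],"turn":[0,0,0]},{"hand":0.04,"xyz":[0,0,0],"turn":[0,0,0]}]' >/dev/null; python3 d.py .492 -.017 .27 -84.8
```

```text
t 1.7 p [ 0.5001 -0.0644  0.272 ] yaw -84.8 zaxis [ 0.003  0.001 -1.   ] F [ 0.03 -0.92  0.83] w 0.0399 j [-21.  -3. 101.   0.  82.  64.]
shift [-0.0038 -0.0479  0.0021] turn 0.029430208300368577
```

```bash
python3 -m inch '[{"hand":0.04,"xyz":[-0.002,-0.025,0],"turn":[0,0,0]},{"hand":0.04,"xyz":[-0.002,-0.02,0],"turn":[0,0,0]},{"hand":0.04,"xyz":[0,0,0],"turn":[0,0,0]}]' >/dev/null; python3 d.py .492 -.017 .27 -84.8; python3 - <<'E'
from h import *
import cv2
s=manip.state(); c=vision.camera("wrist"); print(np.round(c["hand_eye"],4).tolist(),c["fx"],c["cx"],c["cy"])
T=np.eye(4);T[:3,:3]=s["tcp_rot"];T[:3,3]=s["tool_pos"]; T=T@c["hand_eye"]; k=(c["fx"],c["fy"],c["cx"],c["cy"])
for n,q in(("peg",(.492,-.017,.224)),("pivot",(.5696,-.0096,.184)),("cap",(.591,-.068,.205))): print(n,proj(k,T,q))
cv2.imwrite("pics/w1.png",c["img"][:,:,::-1])
E
```

```text
t 2.0 p [ 0.4911 -0.0193  0.2711] yaw -84.7 zaxis [ 0.001  0.001 -1.   ] F [-0.48  0.14 -0.65] w 0.0402 j [-16.  -5. 102.   0.  82.  68.]
shift [ 0.0011 -0.0022  0.0011] turn 0.059826271360975625
[[-0.0007, -0.9461, -0.324, 0.0839], [1.0, -0.001, 0.0008, -0.0009], [-0.0011, -0.324, 0.9461, -0.1325], [0.0, 0.0, 0.0, 1.0]] 292.14672136648096 314.525344969774 199.69534156541673
peg [312.45422575 229.76211542]
pivot [312.12776318 107.05553525]
cap [406.99215842  81.23561404]
```

View pics/w1.png

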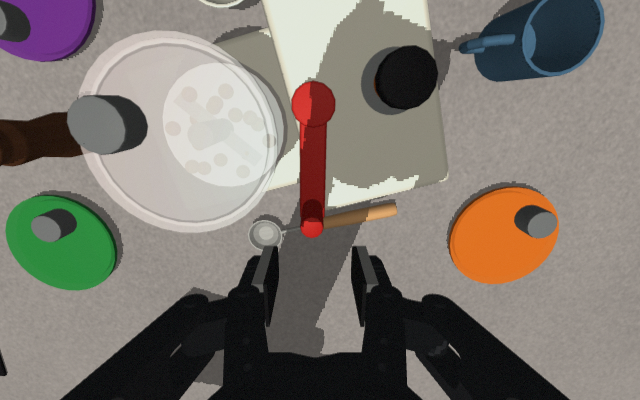

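The wrist view shows the peg at (312,227), pivot (313,104) and cap (407,77), all within 4 px of prediction. I'll lower around the peg and close to a loose cage.

```bash
python3 -m inch '[{"hand":0.04,"xyz":[0.001,-0.002,0.03],"turn":[0,0,0]},{"hand":0.04,"xyz":[0,0,0.028],"turn":[0,0,0]},{"hand":0.024,"xyz":[0,0,0.008],"turn":[0,0,0]},{"hand":0.024,"xyz":[0,0,0],"turn":[0,0,0]},{"hand":0.024,"xyz":[0,0,0],"turn":[0,0,0]}]' 20 >/dev/null; python3 d.py .492 -.017 .208 -84.8
python3 - <<'E'
import numpy as np
c=np.array([.5696,-.0096])
for a in np.arange(185,103,-9): 
    r=np.radians(a); print(a,(c+.078*np.array([np.cos(r),np.sin(r)])).round(4))
E
```

```text
t 2.55 p [ 0.4932 -0.0237  0.2056] yaw -85.1 zaxis [ 0.005 -0.003 -1.   ] F [-0.89  1.47 -1.1 ] w 0.0237 j [-17.  -2. 107.  -0.  74.  68.]
shift [-0.0006 -0.0068 -0.0025] turn -0.27328497010319097
185 [ 0.4919 -0.0164]
176 [ 0.4918 -0.0042]
167 [0.4936 0.0079]
158 [0.4973 0.0196]
149 [0.5027 0.0306]
140 [0.5098 0.0405]
131 [0.5184 0.0493]
122 [0.5283 0.0565]
113 [0.5391 0.0622]
104 [0.5507 0.0661]
```

```bash
python3 -m inch '[{"hand":0.024,"xyz":[0,-0.01,0],"turn":[0,0,0]},{"hand":0.024,"xyz":[0.001,-0.011,-0.001],"turn":[0,0,8]},{"hand":0.024,"xyz":[0.001,-0.011,0],"turn":[0,0,8]},{"hand":0.024,"xyz":[0.001,-0.011,0],"turn":[0,0,8]}]' 20 >/dev/null; python3 d.py .4973 .0196 .208 -112
```

```text
t 2.95 p [0.499  0.0178 0.211 ] yaw -110.1 zaxis [ 0.011 -0.008 -1.   ] F [-0.32 -1.67 -0.96] w 0.024 j [-12.  -1. 106.  -0.  75.  99.]
shift [-0.0023 -0.0011  0.003 ] turn 1.9111183923335204
```

```bash
python3 -m inch '[{"hand":0.024,"xyz":[0,-0.012,0],"turn":[0,0,8]},{"hand":0.024,"xyz":[0.001,-0.011,0],"turn":[0,0,8]},{"hand":0.024,"xyz":[0.001,-0.011,0],"turn":[0,0,8]},{"hand":0.024,"xyz":[0.001,-0.011,0],"turn":[0,0,8]}]' 20 >/dev/null; python3 d.py .5425 .0635 .208 -155
```

```text
t 3.35 p [0.5267 0.0556 0.2156] yaw -143.4 zaxis [ 0.016 -0.013 -1.   ] F [-0.12 -1.74 -0.08] w 0.0241 j [ -7.   3. 101.  -1.  75. 137.]
shift [ 0.003  -0.0174  0.0077] turn 11.61350082202975
```

```bash
python3 -m inch '[{"hand":0.024,"xyz":[0.001,-0.01,0.005],"turn":[0,0,7]},{"hand":0.024,"xyz":[0.002,-0.01,0.002],"turn":[0,0,4]},{"hand":0.024,"xyz":[0.001,-0.004,0],"turn":[0,0,0]},{"hand":0.024,"xyz":[0,-0.003,0],"turn":[0,0,0]}]' 20 >/dev/null; python3 d.py .5425 .0635 .208 -155
```

```text
t 3.75 p [0.5478 0.0663 0.2113] yaw -154.8 zaxis [ 0.002 -0.021 -1.   ] F [-12.93  -9.77   3.39] w 0.0242 j [ -5.   7.  97.  -1.  75. 150.]
shift [0.0002 0.0059 0.0034] turn 0.22050099104012588
```

16 N of reaction against the push suggests the latch is at its stop. I'll hold, centre, lift and look.

```bash
python3 -m inch '[{"hand":0.024,"xyz":[0,-0.001,0],"turn":[0,0,0]},{"hand":0.024,"xyz":[0,0,0],"turn":[0,0,0]},{"hand":0.036,"xyz":[0,0.003,0],"turn":[0,0,0]},{"hand":0.036,"xyz":[0,0,0],"turn":[0,0,0]},{"hand":0.036,"xyz":[0,0,-0.03],"turn":[0,0,0]},{"hand":0.036,"xyz":[0,0,-0.04],"turn":[0,0,0]},{"hand":0.036,"xyz":[0,0,0],"turn":[0,0,0]}]' 20 >/dev/null; python3 d.py .591 -.068 .27 -155
python3 - <<'E'
from h import *
import cv2
c=vision.camera("scene"); k=(c["fx"],c["fy"],c["cx"],c["cy"])
for n,q in(("peg",(.5425,.0635,.224)),("pivot",(.5696,-.0096,.184)),("cap",(.591,-.068,.205))): print(n,proj(k,c["extrinsics"],q))
a=cv2.resize(c["img"][130:270,240:400,::-1],None,fx=4,fy=4,interpolation=cv2.INTER_CUBIC); cv2.imwrite("pics/s2.png",a)
E
```

```text
t 4.45 p [0.5452 0.0676 0.287 ] yaw -154.5 zaxis [ 0.003 -0.023 -1.   ] F [ 0.07  0.53 -0.24] w 0.0361 j [ -5.   4.  92.  -1.  84. 150.]
shift [0.1416 0.0169 0.0202] turn 0.4889405009865584
peg [329.73757947 182.07892062]
pivot [299.91604879 186.6889973 ]
cap [276.19467936 177.93095063]
```

View pics/s2.png

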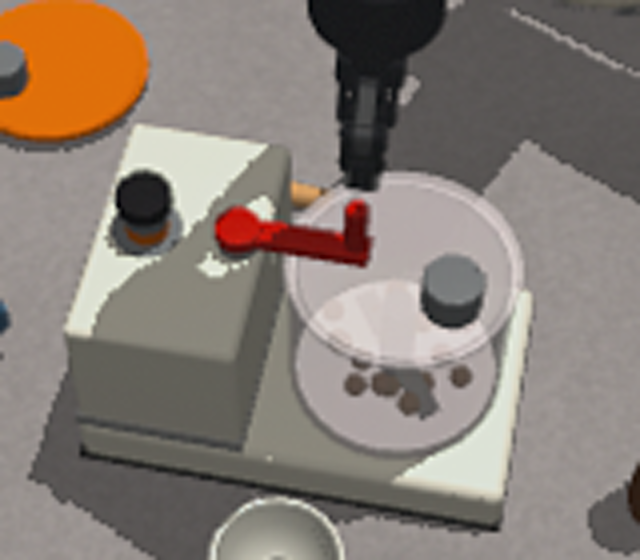

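The peg is at (329.5,182) against a prediction of (329.7,182.1) for the stop, so it is latched. The lid is seated and the plunger is up. Next: over the plunger with closed fingers.

```bash
python3 -m inch '[{"hand":0.0,"xyz":[0.04,0.005,0],"turn":[-0.6,0,4]},{"hand":0.0,"xyz":[0.04,0.005,0],"turn":[-0.6,0,0]},{"hand":0.0,"xyz":[0.035,0.004,0],"turn":[0,0,0]},{"hand":0.0,"xyz":[0.025,0.003,0.01],"turn":[0,0,0]},{"hand":0.0,"xyz":[0,0,0.01],"turn":[0,0,0]},{"hand":0.0,"xyz":[0,0,0],"turn":[0,0,0]}]' 20 >/dev/null; python3 d.py .591 -.068 .225 -155
```

```text
t 5.1 p [ 0.5822 -0.0713  0.2632] yaw -158.5 zaxis [-0.022 -0.029 -0.999] F [-1.16 -0.36  0.23] w -0.0004 j [-18.  11.  87.  -2.  83. 141.]
shift [-0.0005 -0.0106  0.0379] turn -3.4748475599258484
```

```bash
python3 -m inch '[{"hand":0.0,"xyz":[0,-0.009,0.01],"turn":[1.8,-1.1,0]},{"hand":0.0,"xyz":[0,-0.002,0.018],"turn":[0,0,0]},{"hand":0.0,"xyz":[0,0,0],"turn":[0,0,0]}]' 20 >/dev/null; python3 d.py .591 -.068 .216 -155
```

```text
t 5.4 p [ 0.5917 -0.064   0.2335] yaw -158.3 zaxis [-0.     0.004 -1.   ] F [-1.38 -0.61 -1.37] w 0.0003 j [-18.  12.  89.   0.  79. 140.]
shift [0.0035 0.0022 0.0175] turn -3.3000479761532517
```

```bash
python3 -m inch '[{"hand":0.0,"xyz":[0.003,0.002,0.008],"turn":[0,0,0]},{"hand":0.0,"xyz":[0,0,0.003],"turn":[0,0,0]},{"hand":0.0,"xyz":[0,0,0],"turn":[0,0,0]}]' 20 >/dev/null; python3 d.py .591 -.068 .216
python3 -m inch '[{"hand":0.0,"xyz":[0,0,0.003],"turn":[0,0,0]},{"hand":0.0,"xyz":[0,0,0],"turn":[0,0,0]}]' >/dev/null; python3 d.py .591 -.068 .216
python3 -m inch '[{"hand":0.0,"xyz":[0,0,0.003],"turn":[0,0,0]},{"hand":0.0,"xyz":[0,0,0],"turn":[0,0,0]}]' >/dev/null; python3 d.py .591 -.068 .216
```

```text
t 5.7 p [ 0.5911 -0.0658  0.2234] yaw -158.1 zaxis [ 0.001  0.003 -1.   ] F [ 0.93 -0.3  -0.33] w -0.0001 j [-18.  13.  89.   0.  78. 140.]
shift [0.002  0.0009 0.0074] turn 
t 5.9 p [ 0.5914 -0.0657  0.2212] yaw -158.1 zaxis [ 0.003  0.003 -1.   ] F [-0.01  0.43  0.01] w 0.0002 j [-18.  13.  90.   0.  77. 140.]
shift [0.002  0.0013 0.0052] turn 
t 6.1 p [ 0.5918 -0.0658  0.2186] yaw -158.1 zaxis [ 0.004  0.003 -1.   ] F [ 0.22  0.31 -0.2 ] w 0.0 j [-18.  13.  90.   0.  77. 140.]
shift [0.0017 0.0015 0.0026] turn
```

```bash
for i in 1; do python3 -m inch '[{"hand":0.0,"xyz":[0.001,0.001,0.002],"turn":[0,0,0]},{"hand":0.0,"xyz":[0,0,0],"turn":[0,0,0]}]' >/dev/null; python3 d.py
python3 -m inch '[{"hand":0.0,"xyz":[0,0,0.002],"turn":[0,0,0]},{"hand":0.0,"xyz":[0,0,0],"turn":[0,0,0]}]' >/dev/null; python3 d.py
python3 -m inch '[{"hand":0.0,"xyz":[0,0,0.002],"turn":[0,0,0]},{"hand":0.0,"xyz":[0,0,0],"turn":[0,0,0]}]' >/dev/null; python3 d.py; done
```

```text
t 6.3 p [ 0.5913 -0.0673  0.2166] yaw -158.1 zaxis [ 0.004  0.002 -1.   ] F [ 0.28 -0.33  0.42] w 0.0 j [-18.  13.  90.   0.  77. 140.]
t 6.5 p [ 0.5916 -0.0674  0.2153] yaw -158.1 zaxis [ 0.005  0.002 -1.   ] F [-1.7   0.27  2.96] w 0.0 j [-18.  13.  90.   0.  77. 140.]
t 6.7 p [ 0.5917 -0.0674  0.214 ] yaw -158.1 zaxis [ 0.005  0.002 -1.   ] F [-1.29 -0.71  3.95] w 0.0002 j [-18.  13.  90.   0.  77. 140.]
```

Contact came at TCP z of about 0.2155–0.216, as predicted, so half travel is TCP z of about 0.204 at about 6 N.

```bash
python3 -m inch '[{"hand":0.0,"xyz":[0,0,0.002],"turn":[0,0,0]},{"hand":0.0,"xyz":[0,0,0.002],"turn":[0,0,0]},{"hand":0.0,"xyz":[0,0,0.002],"turn":[0,0,0]},{"hand":0.0,"xyz":[0,0,0],"turn":[0,0,0]}]' >/dev/null; python3 d.py
python3 -m inch '[{"hand":0.0,"xyz":[0,0,0.002],"turn":[0,0,0]},{"hand":0.0,"xyz":[0,0,0.002],"turn":[0,0,0]},{"hand":0.0,"xyz":[0,0,0],"turn":[0,0,0]}]' >/dev/null; python3 d.py
```

```text
t 7.1 p [ 0.5918 -0.0674  0.2084] yaw -158.1 zaxis [ 0.006  0.002 -1.   ] F [-1.1 -0.1  4.8] w -0.0002 j [-18.  13.  90.   0.  76. 140.]
t 7.4 p [ 0.5918 -0.0674  0.2049] yaw -158.1 zaxis [ 0.006  0.002 -1.   ] F [-2.97  0.33  5.3 ] w 0.0002 j [-18.  14.  91.   0.  76. 140.]
```

```bash
python3 -m inch '[{"hand":0.0,"xyz":[0,0,0.0015],"turn":[0,0,0]},{"hand":0.0,"xyz":[0,0,0],"turn":[0,0,0]},{"hand":0.0,"xyz":[0,0,0],"turn":[0,0,0]},{"hand":0.0,"xyz":[0,0,0],"turn":[0,0,0]},{"hand":0.0,"xyz":[0,0,0],"turn":[0,0,0]},{"hand":0.0,"xyz":[0,0,0],"turn":[0,0,0]},{"hand":0.0,"xyz":[0,0,0],"turn":[0,0,0]}]' >/dev/null; python3 d.py
python3 - <<'E'
from h import *
import cv2
a=vision.camera("scene")["img"][130:270,240:400,::-1]; b=vision.camera("side")["img"][130:270,260:420,::-1]
cv2.imwrite("pics/f.png",cv2.resize(np.hstack([a,b]),(800,350),interpolation=cv2.INTER_CUBIC))
E
python3 d.py
```

```text
t 8.1 p [ 0.5918 -0.0674  0.2055] yaw -158.1 zaxis [ 0.006  0.001 -1.   ] F [-2.24  0.6   5.52] w -0.0005 j [-18.  14.  91.   0.  76. 140.]
t 8.2 p [ 0.5918 -0.0674  0.2055] yaw -158.1 zaxis [ 0.006  0.001 -1.   ] F [-2.43  0.28  5.47] w 0.0003 j [-18.  14.  91.   0.  76. 140.]
```

View pics/f.png

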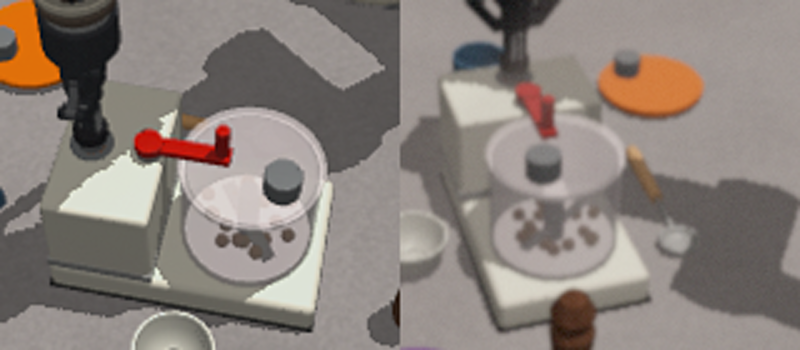

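The pictures show the latch across the lid, the lid seated and no orange visible under the cap. Force and height both give about 10 mm, so I'll add 1–2 mm and end on a pressing row.

```bash
python3 -m inch '[{"hand":0.0,"xyz":[0,0,0.0015],"turn":[0,0,0]},{"hand":0.0,"xyz":[0,0,0.0015],"turn":[0,0,0]}]' >/dev/null; python3 d.py; python3 -c "
from rig import vision
for i in range(4): vision.camera('wrist')"; python3 d.py
```

```text
t 8.4 p [ 0.5918 -0.0674  0.2032] yaw -158.1 zaxis [ 0.006  0.001 -1.   ] F [-3.39  0.94  5.22] w 0.0005 j [-18.  14.  91.   0.  75. 140.]
t 8.6 p [ 0.5918 -0.0674  0.2033] yaw -158.1 zaxis [ 0.006  0.001 -1.   ] F [-2.77 -0.01  6.37] w -0.0001 j [-18.  14.  91.   0.  75. 140.]
```

```bash
python3 -c "
from rig import manip
print(manip.hand_in())"; python3 d.py
```

```text
the job is handed in; nothing more can be done
None
the job is handed in; nothing more can be done
```

I swung the latch to its stop, then pressed the plunger about half way with the closed fingertips. I handed the job in still holding it there; the hand-in gave no verdict.

- **Latch:** I pushed the peg round loosely caged between the fingers until about 16 N of reaction showed the stop. Afterwards the peg's pixel matched the predicted stop position to within about 0.3 px, and the plunger was still up.
- **Plunger:** Contact came at a tool height of 0.2155–0.216 m and I stopped at 0.2033 m, so travel is about 12–12.5 mm. The last force readings were 5.2 and then 6.4 N, where 6 N is expected at half travel. It had been held past 8 mm for over a second before I handed in.
- **Lid and other things:** The last picture, taken about 2 mm before the final press, showed the lid seated, no orange stem visible and the latch still across. The dish, the spoon and the visible parts of the mug and mill looked in place; I judged these by eye and did not measure them.
- **Disagreements:** One tower corner was 3.7 px off in the pose fit, and the cap's triangulated height was 5 mm below the text. The contact height settled the second in favour of the text.

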